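# One click more heat under the covered pot

## Task

Turn up the heat under the covered pot by exactly one click: with a fingertip against the knurled dial of the hob ring that the pot stands on, stroke the dial clockwise until it clicks into the next level, then take the finger away. Do not take the dial between the fingers; leave the other dial at its setting, and everything else where it stands.

Things in the scene. Friction and masses are not known exactly. Their poses are not given: they have to be found in the camera images.
- hob: black-glass double induction hob, 360 mm deep (x) by 560 mm wide (y) by 62 mm high, fixed on the counter; origin under its centre, on the counter; its own -x edge, with the two dials on the glass, is the front and faces the robot; its own y points to its left ring as seen by the robot. Each ring's dial is straight in front of it: the dial's axis lies 188 mm nearer the front edge than the ring's centre and 37 mm in from the front edge
- zone_left (a point): centre of the left (hob +y) cooking ring, on the glass; the ring is 200 mm across
- zone_right (a point): centre of the right (hob -y) cooking ring, on the glass; the ring is 200 mm across
- dial_left_top (a point): centre of the top face of the left ring's dial, on its axis: an upright aluminium cylinder with a knurled rim, 52 mm across, standing 26 mm above the glass (top 88 mm above the counter), white pointer line on its black top; around it on the glass a red dot (off) and nine white dots growing with the heat
- dial_right_top (a point): centre of the top face of the right ring's dial, on its axis: same make and size as the left one
- dial_left (a joint): the left dial's angle, rad: 0 = off, growing clockwise as seen from above (more heat), level n at n x 0.5236 (30 degrees a click), stops at 0 and 4.712. It starts clicked in at level 2 (1.047). A spring detent holds it at each level: about 0.035 N m (1.4 N along the rim) carries it over, so a sideways stroke with some 5 to 10 N of pressure on the rim is enough, past half-way it is drawn to the next level, and when let go it settles in the nearest one
- dial_right (a joint): the right dial's angle, rad: 0 = off, growing clockwise as seen from above (more heat), level n at n x 0.5236 (30 degrees a click), stops at 0 and 4.712. It starts clicked in at level 5 (2.618). A spring detent holds it at each level: about 0.035 N m (1.4 N along the rim) carries it over, so a sideways stroke with some 5 to 10 N of pressure on the rim is enough, past half-way it is drawn to the next level, and when let go it settles in the nearest one
- pot_base (a point): centre of the underside of the covered aluminium pot, standing on one of the two rings (left or right differs): 170 mm across, 105 mm high, two loop handles to its own +y and -y reaching 114 mm from its centre
- lid: the pot's loose aluminium lid with a black knob, 174 mm across; origin at the centre of its underside, 5 mm below the pot's rim; its knob's top is 42 mm above that
- saucepan: open dark steel saucepan without a lid on the other ring, 152 mm across, 75 mm high, long handle to its own +x (away from the robot) reaching 224 mm from its centre; origin at the centre of its underside
- tumbler: glass tumbler on the counter, 74 mm across the rim, 115 mm high; origin at the centre of its underside
- tray: empty blue plastic tray on the counter, 280 mm (x) by 190 mm (y) by 35 mm high; origin at the centre of its underside
Mind the look-alikes: they are no part of the job. What is meant by the part that bears pot_base is not green or red, and is the larger of those in its own colour.

How it is judged:
By the outcome, as a careful person would: the job done as asked, in the order asked, and still so for the second after the job is handed in, with the robot touching nothing.
It also fails if it takes over 38 s, if anything falls off the work surface, if the arm or the gripper's body presses on something with over 40 N, if the wrist force passes 120 N, or if a joint passes its speed limit or range.

## Robot

A 6-joint arm with a two-finger parallel gripper is mounted at the origin on the work surface. World frame = base frame: x ahead of the robot, y to its left, z up, the work surface at z = 0. Lengths are in m, angles in rad, forces in N, time in s.
With the tool pointing down it reaches from about 0.35 to 0.8 m from the base axis. Payload 7.3 kg.
Tool frame: the origin (TCP) lies midway between the tips of the shut fingers; the grasp point (between the pads) lies 19 mm behind it; z points along the fingers, y is the line along which they close (so a half turn about z gives the same grasp; the last joint's range is limited). The gripper opens to 85 mm and grips with 20 to 120 N. Pads are 22 mm wide; open, the fingers measure 114 mm over their backs; the gripper's body (76 mm by 85 mm) begins 54 mm behind the grasp point. The pads swing forward as they close: fully open they stand 13 mm farther back than shut.
Start: joints at [1.124, 0.342, 1.524, -0, 1.275, -0.146], TCP at [0.156, 0.501, 0.231] pointing down, gripper open.
Joint ranges: [-2.53, 2.53], [-0.77, 2.02], [0.04, 2.7], [-1, 4.14], [0.28, 2.66], [-3.11, 3.11]. Speed limits (rad/s): [2.57, 2.57, 3.14, 3.14, 3.14, 3.14].

## Interface

Orientations are given as a unit quaternion [x, y, z, w].
In Python, from rig import read_state, get_image, calibration, finish_job gives the robot as it stands. The module is installed in compiled form; this text tells all that it offers.
- The arm moves only by the tool drive_tool, never from a script. Its argument "increments" is a list of rows, each an object of numbers: "x", "y", "z": the shift along the tool's x, y, z in m; "wx", "wy", "wz": the turn, a rotation vector about the tool's x, y, z in degrees. In form: [{"x": .., "y": .., "z": .., "wx": .., "wy": .., "wz": ..}, ...]. A call has exactly 10 rows; each row is the pose to reach, as a shift and turn from the pose commanded when the call began, along the tool's axes at that moment; what a row does not reach only later rows make up. A row lasts 1/10 s, in which the tool goes at most 50 mm and 8.59 degrees, less where a joint would pass 70% of its speed; a pose out of reach is approached as far as the arm can. A call with a gripper value outside its range is refused whole. "claw" is the opening, from 0 (shut) to 1 (fully open), set as the call begins (left out, the last holds). The fingers move at their own pace and stop on an object; "newtons" is the grip in N (left out, the last holds). Time passes only in rows, so rows that repeat a pose let the fingers close, or fill a call up. It gives the time, the measured TCP pose, the force, the opening and the grip force at its end, in the units of the state.
- read_state(): the state, without advancing time (a new reading comes with each control period).
- get_image(name): name is "scene" or "top" or "wrist"; returns (picture, depth): 384x512x3 uint8, red, green, blue; 384x512 float32, m along the optical axis (not along the pixel's ray), 0 where there is no reading.
- calibration(name): a dict with "mtx" (3x3 intrinsics, pixels), "D" ([k1, k2, p1, p2, k3] as OpenCV has them; the pictures are not rectified), "rvec" (rotation vector, rad) and "tvec" (3), from world to camera coordinates, as OpenCV has them. Camera axes: x right, y down, z forward; pixel columns grow to the right and rows downward; lengths in m; the calibration is good to about 2 mm. A picture is of the moment at which its call begins: read the wrist's pose just before it. calibration takes no time and is no camera call; for the wrist camera it gives the pose at the moment of the call.
- finish_job(): hands the job in; it is judged then, once.
The state is a dict: "t": time; "q": joint angles; "joint_vel": joint speeds; "tau": joint torques, N m; "eef_pos": TCP position; "tcp_rot": TCP orientation; "ft_force": force on the tool from outside, world axes, zero at the start; "ft_torque": the same for the moment, N m; "opening": finger opening in m; "grasp_force": force on a finger pad.
Only numpy, scipy, OpenCV 4.12 (cv2) and the standard library are available. Lean on these libraries where they do the work, as an engineer would, in place of code of your own. Each camera call takes 0.05 s, during which the arm holds its last target. There are 200 camera calls.

## Working session

There is one attempt and no reset: what is moved stays moved. The work goes in short steps, Python scripts to look and compute and a tool call to move; the robot and the scene stay as the last step left them, time stands still between calls to the robot, and variables do not carry over. Pictures are saved under pics/ and viewed, at most 10 in all, crops included, and the job is handed in when it is done.

Besides the shell and the picture viewer there is one more tool, called after ">>>" by a JSON object that holds its "op" and its "data". drive_tool: Moves the arm, as the interface text tells. Its arguments: {"type":"object","properties":{"increments":{"type":"array"},"claw":{"type":"number"},"newtons":{"type":"number"}},"required":["increments"]}

```bash
mkdir -p pics; cat > h.py <<'E'
import numpy as np, cv2
from rig import *
from scipy.spatial.transform import Rotation as R
def ray(name,uv,z,cal=None):
    c=cal or calibration(name); M=cv2.Rodrigues(np.array(c["rvec"],float))[0]; t=np.array(c["tvec"],float).ravel()
    p=cv2.undistortPoints(np.array(uv,float).reshape(-1,1,2),np.array(c["mtx"],float),np.array(c["D"],float)).reshape(-1,2)
    d=np.c_[p,np.ones(len(p))]@M; o=-M.T@t
    return o+d*((z-o[2])/d[:,2])[:,None]
def proj(name,P):
    c=calibration(name); return cv2.projectPoints(np.array(P,float).reshape(-1,1,3),np.array(c["rvec"],float),np.array(c["tvec"],float),np.array(c["mtx"],float),np.array(c["D"],float))[0].reshape(-1,2)
E
python3 - <<'E'
from h import *
a=[]
for n in("scene","top"):
    im,d=get_image(n); np.savez("pics/%s0.npz"%n,im=im,d=d); cv2.imwrite("pics/%s0.png"%n,im[...,::-1])
    c=calibration(n); M=cv2.Rodrigues(np.array(c["rvec"],float))[0]; print(n,-M.T@np.array(c["tvec"]).ravel(), d[::96,::128])
print(read_state())
E
```

```text
scene [0.93119084 0.49487046 1.10903255] [[1.9216392 2.3979354 1.7689984 1.4570765]
 [2.2860928 1.6234317 1.6306528 1.1873015]
 [2.200667  1.3246369 1.2528118 1.3383801]
 [1.8553102 1.8841155 1.0614288 1.1304183]]
top [2.80695571e-01 1.27088291e-03 1.46510883e+00] [[2.4694421 2.5236418 2.5234008 2.4267547]
 [2.3803892 1.5850707 1.5794574 1.5815064]
 [1.3627093 1.4957126 1.4343907 1.4980098]
 [1.3766394 1.4273157 1.4311978 1.4278756]]
{'t': 0.1, 'q': array([ 1.12397849e+00,  3.42648939e-01,  1.52492385e+00,  1.43153455e-06,
        1.27539585e+00, -1.45969989e-01]), 'joint_vel': array([-0.00062918, -0.00103597, -0.00354322,  0.00029601,  0.00141032,
        0.00073169]), 'tau': array([ 1.78635022e-03, -4.34446406e+01, -2.46486372e+01, -1.26716982e-04,
        4.81787341e-03,  3.52467930e-05]), 'eef_pos': array([0.15538067, 0.50110594, 0.23069676]), 'tcp_rot': array([ 1.49857453e-01,  9.88707374e-01, -6.57796254e-04, -2.01599893e-04]), 'ft_force': array([ 0.4201661 ,  0.06190528, -0.17334095]), 'ft_torque': array([ 0.06910799, -0.01052321, -0.0084916 ]), 'grasp_force': 0.0, 'opening': 0.08555248918769137}
```

View pics/scene0.png

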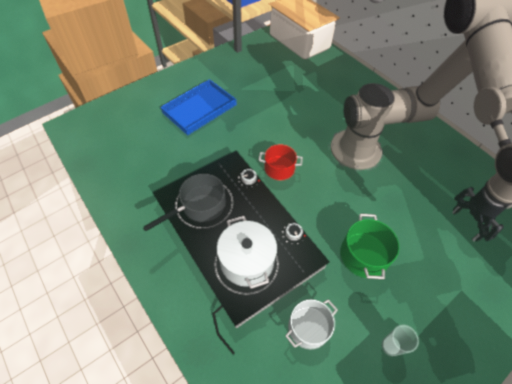

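View pics/top0.png

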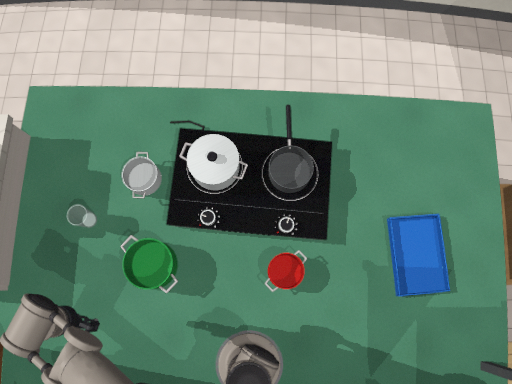

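Scene: the covered pot is at (247,250) with its dial at (293,231). In the top view the pots are covered aluminium (213,163), open aluminium (141,175), green (148,263) and red (286,271). The one meant is the covered aluminium pot: it is neither green nor red, it is the larger of the two aluminium ones, and it stands on the left ring. Its dial is at (208,217).

```bash
python3 - <<'E'
from h import *
im=np.load("pics/top0.npz")["im"]
hsv=cv2.cvtColor(im,cv2.COLOR_RGB2HSV)
crop=im[120:245,160:340]; cv2.imwrite("pics/crop.png",cv2.resize(crop,None,fx=4,fy=4,interpolation=cv2.INTER_CUBIC)[...,::-1])
# hob: dark mask -> corners on glass
m=((hsv[...,2]<60)).astype(np.uint8); m[:,:150]=0;m[:,345:]=0;m[:115]=0;m[245:]=0
m=cv2.morphologyEx(m,cv2.MORPH_CLOSE,np.ones((25,25)));m=cv2.morphologyEx(m,cv2.MORPH_OPEN,np.ones((25,25)))
c=max(cv2.findContours(m,0,2)[0],key=cv2.contourArea); b=cv2.boxPoints(cv2.minAreaRect(c)); P=ray("top",b,.062)
print(b,P,np.linalg.norm(P-np.roll(P,1,0),axis=1)); C=P.mean(0);print("hob",C)
# dials by bright pixels
for n,(u,v) in dict(L=(208,217),R=(287,225)).items():
    w=im[v-14:v+15,u-14:u+15]; g=w.min(2); ys,xs=np.nonzero(g>110)
    (cx,cy),r=cv2.minEnclosingCircle(np.c_[xs,ys].astype(np.float32)); k=np.hypot(xs-14,ys-14)<10
    (c2,r2)=cv2.minEnclosingCircle(np.c_[xs,ys][k].astype(np.float32))
    print(n,ray("top",[[u-14+cx,v-14+cy]],.062),r,ray("top",[[u-14+c2[0],v-14+c2[1]]],.088),r2)
E
```

```text
[[166.43881 224.58739]
 [176.99057 123.29069]
 [336.11807 139.86647]
 [325.5663  241.16318]] [[ 0.46569859  0.3037629   0.062     ]
 [ 0.84130626  0.29671767  0.062     ]
 [ 0.80022129 -0.2879425   0.062     ]
 [ 0.42983273 -0.24944746  0.062     ]] [0.55437177 0.37567374 0.58610195 0.37238361]
hob [0.63426472 0.01577265 0.062     ]
L [[0.49475678 0.15879303 0.062     ]] 11.137248039245605 [[0.49784966 0.15838026 0.088     ]] 9.028217315673828
R [[ 0.48067987 -0.11051589  0.062     ]] 10.943646430969238 [[ 0.47885691 -0.11466565  0.088     ]] 9.461950302124023
```

View pics/crop.png

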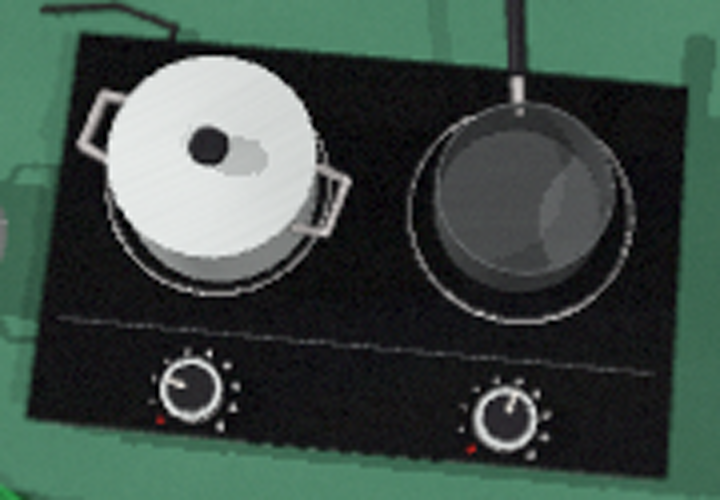

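The crop shows the covered pot (210,155) on the left ring. Its dial is directly in front at crop (190,388), which is full (207.5,217), pointing at level 2. I'll work on the left dial from the front and stroke towards +y.

>>> {"op": "drive_tool", "data": {"increments": [{"x":-0.033,"y":-0.022,"z":-0.02,"wz":6.5},{"x":-0.066,"y":-0.045,"z":-0.03,"wz":13},{"x":-0.1,"y":-0.067,"z":-0.03,"wz":20},{"x":-0.133,"y":-0.09,"z":-0.03,"wz":26.5},{"x":-0.166,"y":-0.112,"z":-0.03,"wz":33},{"x":-0.2,"y":-0.135,"z":-0.03,"wz":40},{"x":-0.233,"y":-0.157,"z":-0.03,"wz":46.5},{"x":-0.266,"y":-0.18,"z":-0.03,"wz":53},{"x":-0.3,"y":-0.202,"z":-0.03,"wz":60},{"x":-0.333,"y":-0.225,"z":-0.03,"wz":66.5}], "claw": 0, "newtons": 40}}

```text
invalid input
```

```bash
python3 - <<'E'
from h import *
s=read_state(); r=R.from_quat(s["tcp_rot"]).as_matrix(); T=np.array([[0,1,0],[1,0,0],[0,0,-1.]])
print(s["t"],s["eef_pos"],s["opening"],s["ft_force"],"shift",r.T@(np.array([.42,.158,.19])-s["eef_pos"]),"turn",R.from_matrix(r.T@T).as_rotvec(degrees=True))
E
```

```text
0.1 [0.15538067 0.50110594 0.23069676] 0.08555248918769137 [ 0.4201661   0.06190528 -0.17334095] shift [-0.35441506 -0.24922515  0.04096462] turn [-7.45448516e-02  3.95709129e-02  7.27626521e+01]
```

>>> {"op": "drive_tool", "data": {"increments": [{"x":-0.033,"y":-0.022,"z":-0.02,"wx":0,"wy":0,"wz":6.5},{"x":-0.066,"y":-0.045,"z":-0.03,"wx":0,"wy":0,"wz":13},{"x":-0.1,"y":-0.067,"z":-0.03,"wx":0,"wy":0,"wz":20},{"x":-0.133,"y":-0.09,"z":-0.03,"wx":0,"wy":0,"wz":26.5},{"x":-0.166,"y":-0.112,"z":-0.03,"wx":0,"wy":0,"wz":33},{"x":-0.2,"y":-0.135,"z":-0.03,"wx":0,"wy":0,"wz":40},{"x":-0.233,"y":-0.157,"z":-0.03,"wx":0,"wy":0,"wz":46.5},{"x":-0.266,"y":-0.18,"z":-0.03,"wx":0,"wy":0,"wz":53},{"x":-0.3,"y":-0.202,"z":-0.03,"wx":0,"wy":0,"wz":60},{"x":-0.333,"y":-0.225,"z":-0.03,"wx":0,"wy":0,"wz":66.5}], "claw": 0, "newtons": 40}}

```text
t: 1.1
eef_pos: [0.4076, 0.1864, 0.2611]
tcp_rot: [0.669, 0.743, -0.0, -0.0]
ft_force: [0.1, 1.1, 0.2]
opening: 0.0
grasp_force: 0.0
```

```bash
cat > st.py <<'E'
import sys
from h import *
s=read_state(); r=R.from_quat(s["tcp_rot"]).as_matrix(); T=np.array([[0,1,0],[1,0,0],[0,0,-1.]])
print(s["t"],s["eef_pos"],s["opening"],s["ft_force"],"shift",r.T@(np.array([float(a) for a in sys.argv[1:4]])-s["eef_pos"]),"turn",R.from_matrix(r.T@T).as_rotvec(degrees=True))
E
python3 st.py .42 .158 .19
```

```text
1.1 [0.40761315 0.18638594 0.26111467] 5.71382726791046e-06 [0.12013544 1.10564861 0.20759472] shift [-0.02952801  0.0093855   0.07110908] turn [-1.81667722e-02 -4.22042399e-03  5.97785657e+00]
```

>>> {"op": "drive_tool", "data": {"increments": [{"x":-0.005,"y":0.002,"z":0.01,"wx":0,"wy":0,"wz":1},{"x":-0.01,"y":0.004,"z":0.025,"wx":0,"wy":0,"wz":2},{"x":-0.015,"y":0.005,"z":0.04,"wx":0,"wy":0,"wz":3},{"x":-0.02,"y":0.007,"z":0.05,"wx":0,"wy":0,"wz":4},{"x":-0.025,"y":0.008,"z":0.06,"wx":0,"wy":0,"wz":5},{"x":-0.03,"y":0.009,"z":0.071,"wx":0,"wy":0,"wz":6},{"x":-0.03,"y":0.009,"z":0.071,"wx":0,"wy":0,"wz":6},{"x":-0.03,"y":0.009,"z":0.071,"wx":0,"wy":0,"wz":6},{"x":-0.03,"y":0.009,"z":0.071,"wx":0,"wy":0,"wz":6},{"x":-0.03,"y":0.009,"z":0.071,"wx":0,"wy":0,"wz":6}]}}

```text
t: 2.1
eef_pos: [0.4194, 0.1593, 0.1908]
tcp_rot: [0.705, 0.709, 0.001, 0.0]
ft_force: [-0.0, -0.4, 0.1]
opening: -0.0002
grasp_force: 0.0
```

```bash
python3 st.py .455 .158 .072; python3 - <<'E'
from h import *
for n in("wrist",):
    c=calibration(n); im,d=get_image(n); np.savez("pics/w1.npz",im=im,d=d,**{k:np.array(v) for k,v in c.items()}); cv2.imwrite("pics/w1.png",im[...,::-1]); print(proj(n,[.498,.158,.088]))
    M=cv2.Rodrigues(np.array(c["rvec"],float))[0]; print(-M.T@np.array(c["tvec"]).ravel())
E
```

```text
2.1 [0.41940001 0.15930018 0.19079605] -0.0001504998223303886 [-0.0497224  -0.35334964  0.14789459] shift [-0.00152001  0.03545852  0.11883574] turn [ 0.06482475 -0.02045048  0.28610574]
[[342.74877231 193.14149889]]
[0.41790667 0.23916014 0.33437025]
```

View pics/w1.png

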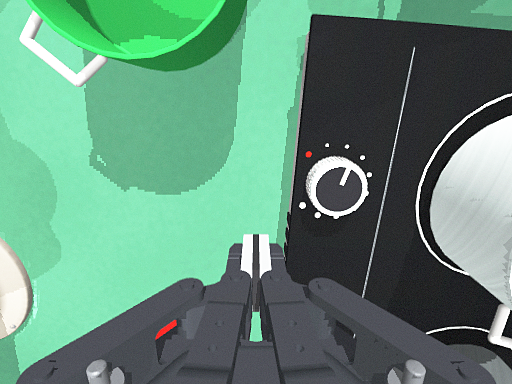

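The wrist view shows the dial at about (338,187) with the pointer at level 2, and the finger tips at (257,240). Next I refine the dial centre.

```bash
python3 - <<'E'
from h import *
z=np.load("pics/w1.npz"); im=z["im"]; d=z["d"]; cal={k:z[k] for k in("mtx","D","rvec","tvec")}
g=im.max(2).astype(np.uint8); m=(g<110).astype(np.uint8)
n,l,s,c=cv2.connectedComponentsWithStats(m[150:225,295:380],connectivity=4)
for i in range(1,n):
    if s[i][4]>200: print(s[i]+[295,150,0,0,0],c[i]+[295,150])
i=l[45,43]; 
cs=cv2.findContours((l==l[50,42]).astype(np.uint8),0,2)[0]; e=cv2.fitEllipse(cv2.convexHull(max(cs,key=len))); print(e, ray("",[[e[0][0]+295,e[0][1]+150]],.088,cal))
# depth cloud at the top height
v,u=np.mgrid[140:235,285:390]; dd=d[140:235,285:390]; p=cv2.undistortPoints(np.c_[u.ravel(),v.ravel()].astype(float).reshape(-1,1,2),cal["mtx"],cal["D"]).reshape(-1,2)
M=cv2.Rodrigues(cal["rvec"])[0]; W=(np.c_[p,np.ones(len(p))]*dd.ravel()[:,None]-cal["tvec"].ravel())@M
k=(W[:,2]>.082)&(W[:,2]<.1); T=W[k]; print(len(T),np.median(T,0),T.min(0),T.max(0), (np.percentile(T,1,0)+np.percentile(T,99,0))/2)
# front-left hob edge x near dial
E=W[(W[:,2]<.07)&(W[:,2]>.055)&(abs(W[:,1]-.158)<.03)]; print(np.percentile(E[:,0],[0.5,2]), np.median(E[:,2]))
E
```

```text
[ 295  150   85   75 3269] [338.20709697 188.09483022]
[ 316  167   46   44 1489] [338.15513768 189.77165883]
((43.54706954956055, 39.01017761230469), (42.60770034790039, 47.05009078979492), 58.39201354980469) [[0.49387085 0.16192958 0.088     ]]
2588 [0.49256889 0.16350515 0.08917067] [0.46706319 0.1363757  0.08203978] [0.52069992 0.18812176 0.09133756] [0.4928688  0.16249272 0.08694697]
[0.45588354 0.45698969] 0.06307624591204625
```

>>> {"op": "drive_tool", "data": {"increments": [{"x":-0.003,"y":0.01,"z":0.01,"wx":0,"wy":0,"wz":0},{"x":-0.003,"y":0.01,"z":0.03,"wx":0,"wy":0,"wz":0},{"x":-0.003,"y":0.01,"z":0.05,"wx":0,"wy":0,"wz":0},{"x":-0.003,"y":0.01,"z":0.07,"wx":0,"wy":0,"wz":0},{"x":-0.003,"y":0.01,"z":0.09,"wx":0,"wy":0,"wz":0},{"x":-0.003,"y":0.01,"z":0.105,"wx":0,"wy":0,"wz":0},{"x":-0.003,"y":0.01,"z":0.115,"wx":0,"wy":0,"wz":0},{"x":-0.003,"y":0.01,"z":0.121,"wx":0,"wy":0,"wz":0},{"x":-0.003,"y":0.01,"z":0.121,"wx":0,"wy":0,"wz":0},{"x":-0.003,"y":0.01,"z":0.121,"wx":0,"wy":0,"wz":0}]}}

```text
t: 3.15
eef_pos: [0.4296, 0.1561, 0.0696]
tcp_rot: [0.705, 0.709, 0.0, 0.0]
ft_force: [-0.6, -0.1, -0.1]
opening: -0.0001
grasp_force: 0.0
```

```bash
python3 st.py .455 .155 .069
```

```text
3.15 [0.42959354 0.15613889 0.06962556] -0.0001285535564178253 [-0.61382643 -0.11253319 -0.13358742] shift [-0.00125766  0.02540036  0.00064534] turn [ 0.04507723 -0.00978349  0.26764446]
```

>>> {"op": "drive_tool", "data": {"increments": [{"x":0,"y":0.004,"z":0,"wx":0,"wy":0,"wz":0},{"x":0,"y":0.008,"z":0,"wx":0,"wy":0,"wz":0},{"x":0,"y":0.012,"z":0,"wx":0,"wy":0,"wz":0},{"x":0,"y":0.015,"z":0,"wx":0,"wy":0,"wz":0},{"x":0,"y":0.017,"z":0,"wx":0,"wy":0,"wz":0},{"x":0,"y":0.018,"z":0,"wx":0,"wy":0,"wz":0},{"x":0,"y":0.019,"z":0,"wx":0,"wy":0,"wz":0},{"x":0,"y":0.02,"z":0,"wx":0,"wy":0,"wz":0},{"x":0,"y":0.021,"z":0,"wx":0,"wy":0,"wz":0},{"x":0,"y":0.022,"z":0,"wx":0,"wy":0,"wz":0}]}}

```text
t: 4.15
eef_pos: [0.4512, 0.1562, 0.0693]
tcp_rot: [0.705, 0.709, 0.0, -0.0]
ft_force: [-0.5, -0.3, -0.3]
opening: -0.0003
grasp_force: 0.0
```

```bash
python3 st.py .455 .155 .069
```

```text
4.15 [0.4511786  0.15621477 0.06931079] -0.00029415377043850343 [-0.47442288 -0.33951508 -0.2750289 ] shift [-0.00123253  0.00381571  0.00031069] turn [-2.64211713e-04 -3.53319968e-03  2.66169441e-01]
```

>>> {"op": "drive_tool", "data": {"increments": [{"x":0,"y":0.0003,"z":0,"wx":0,"wy":0,"wz":0},{"x":0,"y":0.0006,"z":0,"wx":0,"wy":0,"wz":0},{"x":0,"y":0.001,"z":0,"wx":0,"wy":0,"wz":0},{"x":0,"y":0.0013,"z":0,"wx":0,"wy":0,"wz":0},{"x":0,"y":0.0016,"z":0,"wx":0,"wy":0,"wz":0},{"x":0,"y":0.002,"z":0,"wx":0,"wy":0,"wz":0},{"x":0,"y":0.0023,"z":0,"wx":0,"wy":0,"wz":0},{"x":0,"y":0.0026,"z":0,"wx":0,"wy":0,"wz":0},{"x":0,"y":0.003,"z":0,"wx":0,"wy":0,"wz":0},{"x":0,"y":0.003,"z":0,"wx":0,"wy":0,"wz":0}]}}

```text
t: 5.15
eef_pos: [0.4542, 0.1562, 0.0693]
tcp_rot: [0.705, 0.709, 0.0, 0.0]
ft_force: [-1.1, 0.1, -0.2]
opening: -0.0002
grasp_force: 0.0
```

>>> {"op": "drive_tool", "data": {"increments": [{"x":0,"y":0.0002,"z":0,"wx":0,"wy":0,"wz":0},{"x":0,"y":0.0004,"z":0,"wx":0,"wy":0,"wz":0},{"x":0,"y":0.0006,"z":0,"wx":0,"wy":0,"wz":0},{"x":0,"y":0.0008,"z":0,"wx":0,"wy":0,"wz":0},{"x":0,"y":0.001,"z":0,"wx":0,"wy":0,"wz":0},{"x":0,"y":0.0012,"z":0,"wx":0,"wy":0,"wz":0},{"x":0,"y":0.0014,"z":0,"wx":0,"wy":0,"wz":0},{"x":0,"y":0.0016,"z":0,"wx":0,"wy":0,"wz":0},{"x":0,"y":0.0018,"z":0,"wx":0,"wy":0,"wz":0},{"x":0,"y":0.002,"z":0,"wx":0,"wy":0,"wz":0}]}}

```text
t: 6.15
eef_pos: [0.4551, 0.1562, 0.0692]
tcp_rot: [0.705, 0.709, -0.001, -0.001]
ft_force: [-5.7, -0.0, 4.1]
opening: -0.0002
grasp_force: 3.2
```

>>> {"op": "drive_tool", "data": {"increments": [{"x":0,"y":0.0005,"z":0,"wx":0,"wy":0,"wz":0},{"x":0.001,"y":0.0005,"z":0,"wx":0,"wy":0,"wz":0},{"x":0.0025,"y":0.0005,"z":0,"wx":0,"wy":0,"wz":0},{"x":0.004,"y":0.0005,"z":0,"wx":0,"wy":0,"wz":0},{"x":0.0055,"y":0.0005,"z":0,"wx":0,"wy":0,"wz":0},{"x":0.007,"y":0.0005,"z":0,"wx":0,"wy":0,"wz":0},{"x":0.0085,"y":0.0005,"z":0,"wx":0,"wy":0,"wz":0},{"x":0.01,"y":0.0005,"z":0,"wx":0,"wy":0,"wz":0},{"x":0.012,"y":0.0005,"z":0,"wx":0,"wy":0,"wz":0},{"x":0.012,"y":0.0005,"z":0,"wx":0,"wy":0,"wz":0}]}}

```text
t: 7.15
eef_pos: [0.4552, 0.1685, 0.0692]
tcp_rot: [0.705, 0.709, -0.001, -0.001]
ft_force: [-6.7, 2.3, 5.2]
opening: 0.0001
grasp_force: 3.6
```

```bash
python3 - <<'E'
from h import *
im,d=get_image("wrist"); p=proj("wrist",[.4935,.162,.088])[0]; print(p); u,v=p.astype(int)
cv2.imwrite("pics/w2.png",cv2.resize(im[max(v-65,0):v+65,max(0,u-85):u+85],None,fx=4,fy=4,interpolation=cv2.INTER_CUBIC)[...,::-1])
E
```

```text
[332.07453818 277.54541625]
```

View pics/w2.png

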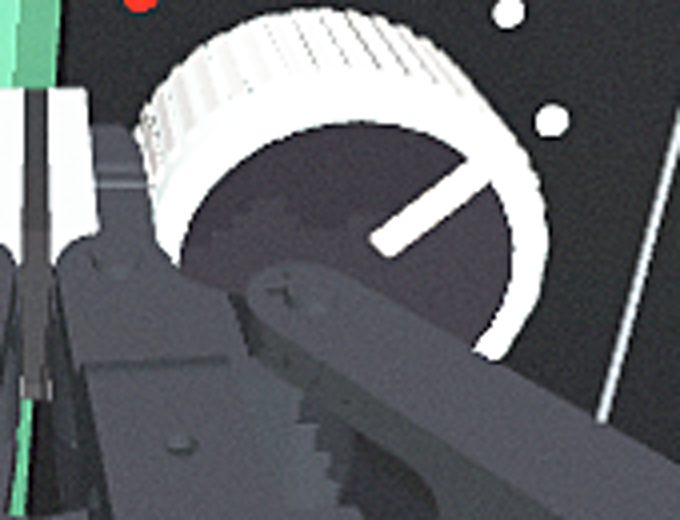

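The pointer has turned about 27° clockwise, from steep to about 37° in the image, and the detent is now pulling it forward. So the finger can come away straight.

>>> {"op": "drive_tool", "data": {"increments": [{"x":0,"y":-0.002,"z":0,"wx":0,"wy":0,"wz":0},{"x":0,"y":-0.006,"z":0,"wx":0,"wy":0,"wz":0},{"x":0,"y":-0.012,"z":0,"wx":0,"wy":0,"wz":0},{"x":0,"y":-0.02,"z":0,"wx":0,"wy":0,"wz":0},{"x":0,"y":-0.028,"z":-0.01,"wx":0,"wy":0,"wz":0},{"x":0,"y":-0.034,"z":-0.03,"wx":0,"wy":0,"wz":0},{"x":0,"y":-0.036,"z":-0.06,"wx":0,"wy":0,"wz":0},{"x":0,"y":-0.036,"z":-0.09,"wx":0,"wy":0,"wz":0},{"x":0,"y":-0.036,"z":-0.12,"wx":0,"wy":0,"wz":0},{"x":0,"y":-0.036,"z":-0.12,"wx":0,"wy":0,"wz":0}]}}

```text
t: 8.2
eef_pos: [0.4223, 0.1686, 0.1937]
tcp_rot: [0.705, 0.709, 0.004, 0.002]
ft_force: [0.7, -0.4, 0.6]
opening: -0.0001
grasp_force: 0.0
```

```bash
python3 - <<'E'
from h import *
im,d=get_image("wrist"); p=proj("wrist",[.4935,.162,.088])[0]; u,v=p.astype(int)
cv2.imwrite("pics/w3.png",cv2.resize(im[max(v-65,0):v+65,max(0,u-85):u+85],None,fx=4,fy=4,interpolation=cv2.INTER_CUBIC)[...,::-1])
print(read_state()["eef_pos"],read_state()["ft_force"])
E
```

```text
[0.42124008 0.16831986 0.19161064] [ 0.51427009 -0.36918073 -0.80982979]
```

View pics/w3.png

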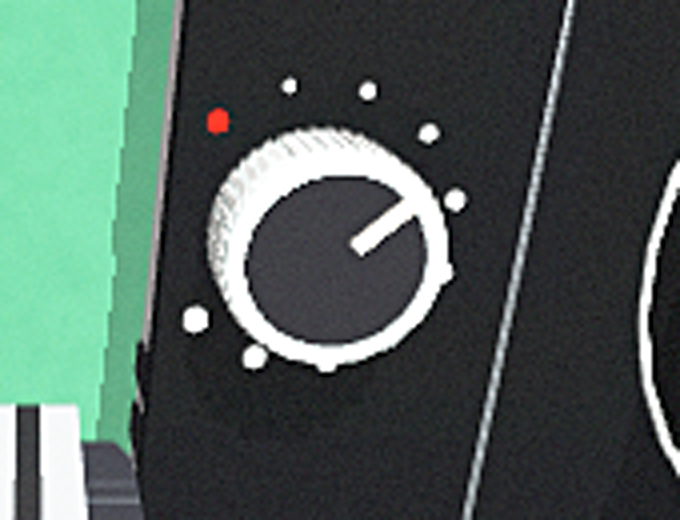

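The pointer now reads about 37° in the image against about 68° at the start. That is one click, to level 3, and the finger is clear.

```bash
python3 -c "
from rig import finish_job; print(finish_job())"
```

```text
the job is handed in; nothing more can be done
None
```

I turned the left dial, under the covered pot, clockwise by one click from level 2 to level 3. I used the shut fingertips against its rim, then took the finger away and handed the job in.

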